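Stow the spirit level in the van's drop-front locker

TASK

Put the short spirit level away in the grey drop-front locker: pull the paddle on top of its flap to trip the latch and bring the flap all the way down, get the level lying on the locker's floor completely inside, then push the flap back up until it is fully shut and latched. Leave the tile offcut, the pencil and the mallet where they are.

Things in the scene. Friction and masses are not known exactly. Their poses are not given: they have to be found in the camera images.
- locker: Grey steel locker fixed on the deck, 160 deep (x), 320 wide (y), 156 high; origin under its centre, on the deck. Its -x side, roughly towards the robot's left, is the open front (80 mm from the origin), closed by a flap. Inside floor 50 mm up; roof, walls 6 thick; clear inside 154 x 308 x 100 high. A sprung catch, 24 wide, 10 high, stands on the roof's middle within 22 mm of the front edge
- flap_hinge (a point): Middle of the flap's hinge line, at the front edge of the compartment's floor (80 mm in front of the locker's origin, 50 mm above the deck). Its axes turn with the flap: z along the flap away from the hinge, -x out of its outer face, y along the hinge. Flap panel: 8 thick, 320 wide, 108 long; the hinge line lies on its inner face, so the lowered inner face runs on into the floor
- flap (a joint): Flap angle: 0 shut and upright, 1.3 rad fully down at its stop (then sloping up by 16 degrees away from the locker; free edge with paddle 161 mm from the hinge). Flap 0.3 kg; a friction hinge (0.28 N m) holds it wherever it is let go. Shut, it is held by the latch with up to 0.014 rad of play. Pushed home it latches by itself: about 5 N extra over the last 0.15 rad
- paddle (a joint): Paddle angle relative to the flap: 0 at rest, 0.5 rad at its stop; grows as its top is pulled away from the locker (outward, to the front); about 3 N; springs back to 0. From about 0.25 rad the latch is free and the same pull goes on to bring the flap down. When shutting, the flap or the paddle may be pushed; the latch snaps over the catch either way
- paddle_tip (a point): Middle of the paddle's top edge. Steel plate 8 thick, 80 wide, 50 high, standing up from the middle of the flap's top edge (211 mm above the deck when shut), in the flap's plane; tilts about a line 48 mm below its top. Can be hooked from behind, over the roof. A latch arm 16 wide runs 32 mm back from its middle, top 38 mm below the paddle's. Axes: z along the plate to its top, -x outward
- level: short aluminium spirit level, 200 long (x) x 40 wide (y) x 20 thick (z), lying on its broad side on the deck in front of the locker's flap, beyond the flap's swing; 0.17 to 0.34 kg; origin at the centre of its underside
- level_mid (a point): centre of the spirit level
- offcut: chipped white tile offcut, 137 long (x) x 60 wide x 9 thick, on the deck beside the level; origin under the centre of its larger part; leave alone
- pencil: flat red carpenter's pencil 175 x 15 x 8, lying on the rear half of the locker's roof; leave alone
- mallet: green rubber mallet lying on the deck behind the locker, 260 long, head 60 thick; origin under the handle; leave alone
Things that resemble listed ones, but are neither listed nor needed, are in the scene too. Of the things that look like the level, take the one that is farthest to the robot's left at the start.

How it is judged:
By the outcome, as a careful person would: the job done as asked, in the order asked, and still so for the second after the job is handed in, with the robot touching nothing.
It also fails if it takes over 72 s, if anything falls off the work surface, if the arm or the gripper's body presses on something with over 40 N, if the wrist force passes 120 N, or if a joint passes its speed limit or range.

ROBOT

A 6-joint arm with a two-finger parallel gripper is mounted at the origin on the work surface. World frame = base frame: x ahead of the robot, y to its left, z up, the work surface at z = 0. Lengths are in m, angles in degrees, forces in N, time in s.
With the tool pointing down it reaches from about 0.375 to 0.9 m from the base axis. Payload 3.1 kg.
Tool frame: the origin (TCP) lies at the very end of the fingers, on their centre line; the grasp point (between the pads) lies 19 mm behind it; z points along the fingers, y is the line along which they close (so a half turn about z gives the same grasp; the last joint's range is limited). The gripper opens to 87 mm and grips with 3 to 60 N. Pads are 19 mm wide; open, the fingers measure 117 mm over their backs; the gripper's body (75 mm by 190 mm) begins 51 mm behind the grasp point.
Start: joints at [-78.696, 30.224, 82.088, -0, 67.689, -10.227], TCP at [0.229, -0.581, 0.223] pointing down, gripper open.
Joint ranges: [-176.69, 176.69], [-43.24, 126.21], [12.49, 139.97], [-82, 262], [0, 151.66], [-163.58, 163.58]. Speed limits (degrees/s): [159.86, 159.86, 180, 180, 180, 180].

INTERFACE

Orientations are given as a 3x3 rotation matrix whose columns are the frame's x, y, z axes.
In Python, from rig import bot gives the robot as it stands.
- The arm moves only by the tool move_arm, never from a script. Its argument "increments" is a list of rows, each an object with "xyz": the shift along the tool's x, y, z in mm, a list of three; "roll": the turn about the tool's z in rad; "grip": the opening in per cent of the stroke, from 0 (shut) to 100 (fully open). A call has 1 to 5 rows; each row shifts and turns the commanded pose from where the row before left it, along the tool's axes as they then stand; what a row does not reach is not made up. A row lasts 1/12 s, in which the tool goes at most 41.7 mm and 7.16 degrees, less where a joint would pass 70% of its speed; a pose out of reach is approached as far as the arm can. A call is refused whole if a number of a shift passes 41.7 or a number of a turn 0.125, either way. A call with a gripper value outside its range is refused whole. The fingers move at their own pace and stop on an object; the grip force is fixed at half the most. Time passes only in rows, so rows that do not move let the fingers close. It gives the time, the measured TCP pose, the force, the opening and the grip force at its end, in the units of the state.
- bot.read_state(): the state, without advancing time (a new reading comes with each control period).
- bot.capture(name): name is "scene" or "top" or "wrist"; returns (picture, depth): 480x640x3 uint8, red, green, blue; 480x640 float32, m along the optical axis (not along the pixel's ray), 0 where there is no reading.
- bot.camera_model(name): a dict with "intrinsics" (3x3 intrinsics, pixels), "rvec" (rotation vector, rad) and "tvec" (3), from world to camera coordinates, as OpenCV has them; the wrist camera has in their place "tool_from_camera" (4x4, takes a point from camera to tool coordinates, whose origin is the TCP and whose axes are the flange's). Camera axes: x right, y down, z forward; pixel columns grow to the right and rows downward; lengths in m; the calibration is good to about 2 mm. A picture is of the moment at which its call begins: read the wrist's pose just before it. camera_model takes no time and is no camera call.
- bot.hand_in(): hands the job in; it is judged then, once.
Trained networks look in the newest picture that a camera, given by its name, has taken for a name from the list of things; names that differ only in an ending like _2 or _b are one class to them, and where a whole thing is asked for, a point or a joint stands for the part that bears it (a point fixed in the world has none). Each returns a list of dicts, best first, with "conf" (0 to 1); they miss things now and then, are a little off and sometimes report something else, mostly with a low value. They report only what shows in the picture. A call takes as long as a camera call. They do not tell look-alikes from the thing itself.
- bot.spot_in(label, camera): "at" ([x, y, z] in m, in the coordinates of the camera as it stood for that picture, good to about 4 mm: the middle of the surface that is visible of it).
- bot.trace(label, camera): "mask" (480x640 bool, what is visible of it).
The state is a dict: "time_s": time; "joint_positions": joint angles; "qvel": joint speeds; "tau": joint torques, N m; "position": TCP position; "tcp_rot": TCP orientation; "force": force on the tool from outside, world axes, zero at the start; "moment": the same for the moment, N m; "opening": opening from 0.0 (shut) to 1.0 (fully open); "grasp_force": force on a finger pad.
Only numpy, scipy, OpenCV 4.12 (cv2) and the standard library are available. Lean on these libraries where they do the work, as an engineer would, in place of code of your own. Each camera call takes 0.05 s, during which the arm holds its last target. There are 200 camera calls.

## Working session

There is one attempt and no reset: what is moved stays moved. The work goes in short steps, Python scripts to look and compute and a tool call to move; the robot and the scene stay as the last step left them, time stands still between calls to the robot, and variables do not carry over. Pictures are saved under pics/ and viewed, at most 10 in all, crops included, and the job is handed in when it is done.

Besides the shell and the picture viewer there is one more tool, called in YAML: its name, and indented under it one key for each argument. move_arm: Moves the arm, as the interface text tells. Its arguments: {"type":"object","properties":{"increments":{"type":"array"}},"required":["increments"]}

```bash
mkdir -p pics
cat > h.py <<'E'
import numpy as np, cv2
from rig import bot
def w2c(n):
    m=bot.camera_model(n); K=np.array(m["intrinsics"],float)
    if "rvec" in m:
        R=cv2.Rodrigues(np.array(m["rvec"],float))[0]; t=np.array(m["tvec"],float).ravel()
        return K,R,t
    s=bot.read_state(); T=np.eye(4); T[:3,:3]=np.array(s["tcp_rot"]); T[:3,3]=s["position"]
    C=np.linalg.inv(T@np.array(m["tool_from_camera"])); return K,C[:3,:3],C[:3,3]
def toworld(p,cam): K,R,t=cam; return (np.atleast_2d(p)-t)@R
def pts(mask,d,cam):
    K,R,t=cam; v,u=np.nonzero(mask&(d>0)); z=d[v,u]
    return toworld(np.c_[(u-K[0,2])/K[0,0]*z,(v-K[1,2])/K[1,1]*z,z],cam)
def pix(p,cam):
    K,R,t=cam; q=K@(R@np.array(p)+t); return q[:2]/q[2]
def save(n,im,s=1): cv2.imwrite("pics/"+n,cv2.resize(im[:,:,::-1],None,fx=s,fy=s))
E
cat > a.py <<'E'
from h import *
print(bot.read_state()["position"])
for n in ("scene","top"):
    cam=w2c(n); im,d=bot.capture(n); save(n+"1.png",im); np.savez(n+".npz",im=im,d=d)
    for l in ("level","locker","paddle_tip","offcut","mallet","pencil","flap"):
        for r in bot.spot_in(l,n): 
            w=toworld(r["at"],cam)[0]; print(n,l,round(r["conf"],2),w.round(3),pix(w,cam).round())
E
python3 a.py
```

```text
[ 0.22927361 -0.5806557   0.22156375]
scene level 0.96 [0.45  0.303 0.019] [444. 207.]
scene level 0.96 [0.281 0.217 0.019] [384. 183.]
scene level 0.67 [0.786 0.163 0.019] [484. 312.]
scene level 0.55 [ 0.565 -0.099  0.183] [336. 241.]
scene level 0.51 [0.604 0.299 0.006] [479. 246.]
scene locker 0.74 [ 0.624 -0.192  0.152] [311. 284.]
scene paddle_tip 0.91 [ 0.565 -0.101  0.181] [335. 241.]
scene offcut 0.59 [0.606 0.297 0.008] [479. 246.]
scene mallet 0.62 [ 0.622 -0.44   0.04 ] [206. 364.]
scene pencil 0.7 [ 0.615 -0.22   0.163] [297. 282.]
scene flap 0.73 [ 0.566 -0.095  0.171] [338. 244.]
top level 0.86 [0.265 0.231 0.021] [197. 334.]
top level 0.62 [0.778 0.169 0.019] [221. 144.]
top locker 0.59 [ 0.568 -0.165  0.16 ] [349. 209.]
top paddle_tip 0.69 [ 0.56  -0.094  0.206] [320. 210.]
top paddle_tip 0.39 [ 0.567 -0.166  0.158] [349. 210.]
top offcut 0.75 [0.602 0.298 0.007] [174. 209.]
top mallet 0.81 [ 0.593 -0.435  0.041] [447. 206.]
top pencil 0.94 [ 0.613 -0.213  0.166] [368. 191.]
top flap 0.95 [ 0.559 -0.095  0.157] [320. 213.]
```

View pics/scene1.png

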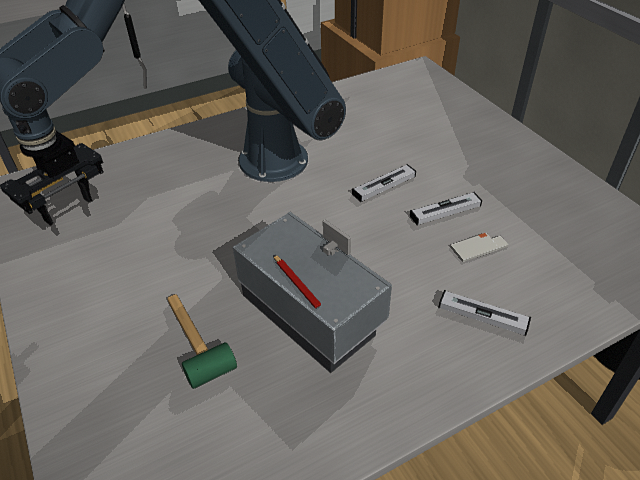

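View pics/top1.png

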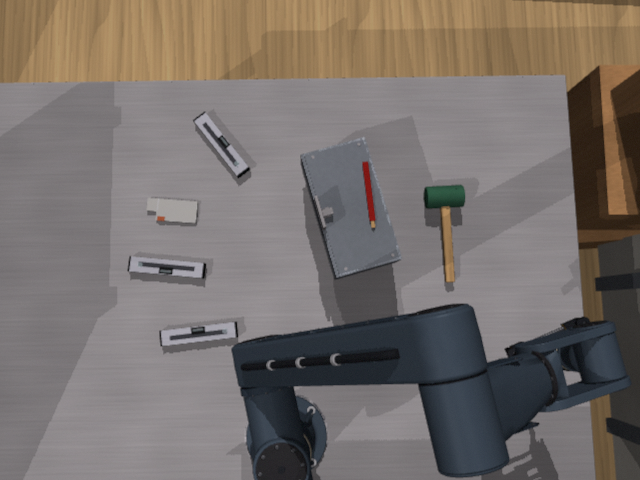

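The scene shows three level look-alikes: (444,207) with y=0.303, (384,183) with y=0.217 and (484,312) with y=0.163. The tile is at (479,246), the locker with its paddle at (336,241), the pencil at (297,282) and the mallet at (206,364). The level farthest to the left is (444,207), which is (167,267) in the top view.

```bash
cat > b.py <<'E'
from h import *
def rect(P):
    (c,s,a)=cv2.minAreaRect((P[:,:2]*1000).astype(np.float32)); b=cv2.boxPoints((c,s,a)); 
    e=max([b[1]-b[0],b[2]-b[1]],key=np.linalg.norm); return np.round(c,1),np.round(s,1),round(float(np.degrees(np.arctan2(e[1],e[0]))),1)
for n in ("scene","top"):
    f=np.load(n+".npz"); im,d=f["im"],f["d"]; cam=w2c(n)
    P=pts(np.ones_like(d,bool),d,cam)
    m=(np.hypot(P[:,0]-.45,P[:,1]-.303)<.115)&(P[:,2]>.014)&(P[:,2]<.03); print(n,"level",m.sum(),rect(P[m]),np.median(P[m,2]))
    m=(np.hypot(P[:,0]-.6,P[:,1]+.18)<.22)&(P[:,2]>.148)&(P[:,2]<.161); print(n,"roof",m.sum(),rect(P[m]),np.median(P[m,2]))
    m=(np.hypot(P[:,0]-.565,P[:,1]+.095)<.07)&(P[:,2]>.175); print(n,"paddle",m.sum(),rect(P[m]),P[m,2].max(),P[m].mean(0).round(3))
im=np.load("scene.npz")["im"]; save("crop1.png",im[150:260,340:540],4)
E
python3 b.py
```

```text
scene level 779 (array([447.6, 312.3]), array([205.9,  49.1]), 83.9) 0.01858882060012695
scene roof 8501 (array([ 577.8, -171.8]), array([324.3, 172.7]), 15.0) 0.15489200087197913
scene paddle 404 (array([558.9, -98.2]), array([81.9, 18.8]), 19.5) 0.21482215707582453 [ 0.562 -0.096  0.196]
top level 1104 (array([435.7, 306.3]), array([221.4,  64.2]), 86.1) 0.02155679738315734
top roof 7171 (array([ 578.3, -168.2]), array([321.3, 170.5]), 15.1) 0.15631965566162145
top paddle 170 (array([ 559.7, -104.8]), array([79.3, 35.5]), 14.6) 0.21957787144749938 [ 0.556 -0.095  0.203]
```

View pics/crop1.png

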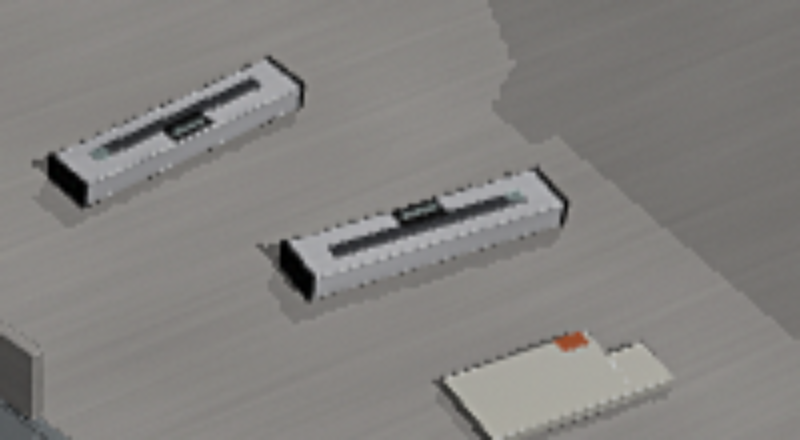

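The crop confirms the target level at crop (425,235); its look-alike is at (180,130) and the tile is beside it. Next I set up a locker frame (s outward, t along the hinge) and work out the hook moves.

```bash
cat >> h.py <<'E'
O=np.array([.579,-.174]); a=np.radians(15.05); T=np.array([np.cos(a),np.sin(a)]); N=np.array([-T[1],T[0]]); H=O+.08*N
def L2w(s,t,z): return np.r_[H+s/1000*N+t/1000*T,z/1000]
def w2L(p): p=np.atleast_2d(p); q=p[:,:2]-H; return np.c_[q@N,q@T,p[:,2]]*1000
def go(p,yax=None,st=None):
    "tool-frame shift (mm) to world p, at present orientation; roll so that tool y || yax(2d)"
    st=st or bot.read_state(); R=np.array(st["tcp_rot"]); d=R.T@(np.array(p)-st["position"])*1000
    o=[d.round(1)]
    if yax is not None:
        v=R.T@np.r_[yax,0]; r=np.arctan2(-v[0],v[1]); r=[r,r-np.sign(r)*np.pi]; o+=["roll",np.round(r,3),"j6 now",round(st["joint_positions"][5],1)]
    return o
E
python3 - <<'E'
from h import *
s=bot.read_state(); print(np.round(s["tcp_rot"],4),"L now",w2L(s["position"]),H)
for p in ((-32,-26,260),(-32,-26,187)): print(L2w(*p),go(L2w(*p),N))
m=bot.camera_model("wrist"); print(np.round(m["tool_from_camera"],3),m["intrinsics"][0])
E
```

```text
[[ 0.9302  0.367   0.    ]
 [ 0.367  -0.9302 -0.    ]
 [-0.      0.     -1.    ]] L now [[-382.613927   -443.39273521  222.57885556]] [ 0.55822705 -0.09674403]
[ 0.54142804 -0.13439763  0.26      ] [array([ 454.3, -301.3,  -37.4]), 'roll', array([-3.028,  0.113]), 'j6 now', np.float64(-10.2)]
[ 0.54142804 -0.13439763  0.187     ] [array([ 454.3, -301.3,   35.6]), 'roll', array([-3.028,  0.113]), 'j6 now', np.float64(-10.2)]
[[-0.    -0.97  -0.244  0.066]
 [ 1.    -0.    -0.     0.002]
 [ 0.    -0.244  0.97  -0.162]
 [ 0.     0.     0.     1.   ]] [339.01658025   0.         312.08533107]
```

move_arm:
  increments:
    - {"xyz": [30.3,-20.1,-7.5],"roll": 0,"grip": 0}
    - {"xyz": [30.3,-20.1,-7.5],"roll": 0,"grip": 0}
    - {"xyz": [30.3,-20.1,-7.5],"roll": 0,"grip": 0}
    - {"xyz": [30.3,-20.1,-7.5],"roll": 0,"grip": 0}
    - {"xyz": [30.3,-20.1,-7.5],"roll": 0,"grip": 0}

```text
time_s: 1.22
position: [0.334, -0.4309, 0.2604]
tcp_rot: [[0.93, 0.366, 0.0], [0.366, -0.93, -0.0], [0.0, 0.0, -1.0]]
force: [0.3, -0.0, 0.2]
opening: 0.707
grasp_force: 0.0
```

move_arm:
  increments:
    - {"xyz": [30.3,-20.1,0],"roll": 0,"grip": 0}
    - {"xyz": [30.3,-20.1,0],"roll": 0,"grip": 0}
    - {"xyz": [30.3,-20.1,0],"roll": 0,"grip": 0}
    - {"xyz": [30.3,-20.1,0],"roll": 0,"grip": 0}
    - {"xyz": [30.3,-20.1,0],"roll": 0,"grip": 0}

```text
time_s: 1.63
position: [0.4383, -0.2816, 0.2603]
tcp_rot: [[0.93, 0.367, 0.0], [0.367, -0.93, -0.0], [0.0, 0.001, -1.0]]
force: [0.7, -1.3, 0.3]
opening: 0.32
grasp_force: 0.0
```

move_arm:
  increments:
    - {"xyz": [30.3,-20.1,0],"roll": 0,"grip": 0}
    - {"xyz": [30.3,-20.1,0],"roll": 0,"grip": 0}
    - {"xyz": [30.3,-20.1,0],"roll": 0,"grip": 0}
    - {"xyz": [30.3,-20.1,0],"roll": 0,"grip": 0}
    - {"xyz": [30.3,-20.1,0],"roll": 0.113,"grip": 0}

```text
time_s: 2.05
position: [0.5423, -0.1324, 0.2603]
tcp_rot: [[0.966, 0.258, 0.0], [0.258, -0.966, -0.0], [0.0, 0.0, -1.0]]
force: [0.8, -1.1, -0.4]
opening: 0.019
grasp_force: 0.0
```

move_arm:
  increments:
    - {"xyz": [0,0,0],"roll": 0,"grip": 0}
    - {"xyz": [0,0,0],"roll": 0,"grip": 0}

```text
time_s: 2.22
position: [0.5423, -0.1324, 0.2601]
tcp_rot: [[0.964, 0.264, 0.0], [0.264, -0.964, -0.0], [0.0, 0.0, -1.0]]
force: [-0.7, -1.6, 0.4]
opening: 0.005
grasp_force: 0.0
```

Run:
```python
from h import *
s=bot.read_state(); print(s["time_s"],s["position"],w2L(s["position"]).round(1),s["opening"])
print(go(L2w(-32,-26,187),N), np.round(s["joint_positions"],1))
im,d=bot.capture("wrist"); cam=w2c("wrist"); save("w1.png",im); np.savez("wrist.npz",im=im,d=d)
P=w2L(pts(d>0,d,cam)); m=(P[:,2]>200)&(P[:,2]<225)&(abs(P[:,0])<40)&(abs(P[:,1])<60); print(m.sum(),P[m].min(0) if m.any() else 0,P[m].max(0) if m.any() else 0)
m=(abs(P[:,2]-156)<4)&(P[:,0]<30)&(P[:,0]>-60); print(P[m].min(0),P[m].max(0),np.median(P[m,2]))
```

```text
2.2167 [ 0.5422803  -0.13235136  0.26007098] [[-30.2 -24.6 260.1]] 0.00531278337725462
[array([-1.4,  1.7, 73.1]), 'roll', array([-3.137,  0.005]), 'j6 now', np.float64(49.5)] [-25.2  22.6  89.2  -0.   68.2  49.5]
1481 [ -3.25780459 -31.62028233 200.02942593] [  5.22330913  36.56582775 213.07308201]
[ -59.98888498 -129.86307286  152.80390132] [  4.95814595 144.12367581 159.99447399] 155.81564029751942
```

View pics/w1.png

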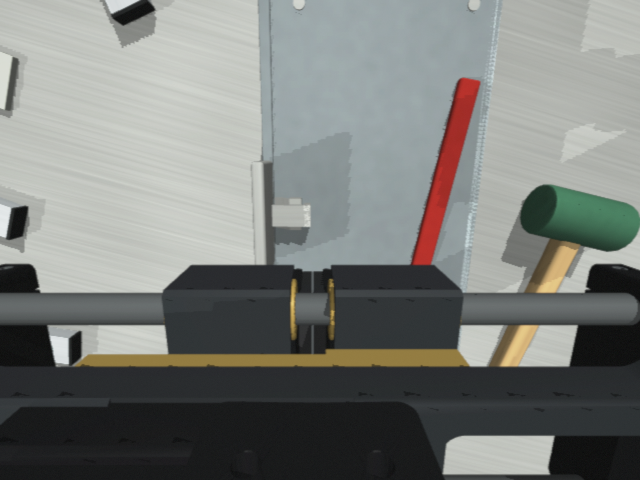

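The wrist view shows the paddle edge-on at (262,215), its latch arm at (290,215), the pencil at (445,170) and the mallet at (560,215). The paddle is where the frame predicts, so I hook it from behind beside the arm.

move_arm:
  increments:
    - {"xyz": [-1,0,36.5],"roll": 0,"grip": 0}
    - {"xyz": [0,0,34.5],"roll": 0,"grip": 0}
    - {"xyz": [0,-6,0],"roll": 0,"grip": 0}
    - {"xyz": [0,-10,0],"roll": 0,"grip": 0}
    - {"xyz": [0,-13,1],"roll": 0,"grip": 0}

```text
time_s: 2.68
position: [0.5335, -0.1075, 0.1894]
tcp_rot: [[0.966, 0.258, 0.002], [0.258, -0.966, -0.002], [0.002, 0.002, -1.0]]
force: [-0.6, -1.9, -0.2]
opening: 0.005
grasp_force: 1.0
```

move_arm:
  increments:
    - {"xyz": [0,-14,2],"roll": 0,"grip": 0}
    - {"xyz": [0,-13.5,3.3],"roll": 0,"grip": 0}
    - {"xyz": [0,-13,4.8],"roll": 0,"grip": 0}
    - {"xyz": [0,-12.6,6],"roll": 0,"grip": 0}
    - {"xyz": [0,-11.9,7.4],"roll": 0,"grip": 0}

```text
time_s: 3.1
position: [0.5165, -0.0419, 0.165]
tcp_rot: [[0.966, 0.26, 0.003], [0.26, -0.966, -0.0], [0.002, 0.001, -1.0]]
force: [0.4, 0.1, 1.5]
opening: 0.005
grasp_force: 0.7
```

Run:
```python
from h import *
s=bot.read_state(); print(s["time_s"],w2L(s["position"]).round(1),np.round(s["force"],1))
cam=w2c("top"); im,d=bot.capture("top"); P=w2L(pts(d>0,d,cam))
for t0,t1 in((-140,-60),(-35,-15),(15,38),(50,140)):
    m=(P[:,0]>3)&(P[:,0]<170)&(P[:,1]>t0)&(P[:,1]<t1)&(P[:,2]>30)&(P[:,2]<215); Q=P[m]
    print(t0,m.sum(), [(k,Q[(Q[:,0]>k)&(Q[:,0]<k+10),2].mean().round(0)) for k in range(5,150,15)])
```

```text
3.1 [[ 63.8 -26.1 165. ]] [0.4 0.1 1.5]
-140 556 [(5, np.float64(64.0)), (20, np.float64(88.0)), (35, np.float64(112.0)), (50, np.float64(136.0)), (65, np.float64(137.0)), (80, np.float64(nan)), (95, np.float64(nan)), (110, np.float64(nan)), (125, np.float64(nan)), (140, np.float64(nan))]
-35 0 [(5, np.float64(nan)), (20, np.float64(nan)), (35, np.float64(nan)), (50, np.float64(nan)), (65, np.float64(nan)), (80, np.float64(nan)), (95, np.float64(nan)), (110, np.float64(nan)), (125, np.float64(nan)), (140, np.float64(nan))]
15 0 [(5, np.float64(nan)), (20, np.float64(nan)), (35, np.float64(nan)), (50, np.float64(nan)), (65, np.float64(nan)), (80, np.float64(nan)), (95, np.float64(nan)), (110, np.float64(nan)), (125, np.float64(nan)), (140, np.float64(nan))]
50 478 [(5, np.float64(65.0)), (20, np.float64(89.0)), (35, np.float64(113.0)), (50, np.float64(136.0)), (65, np.float64(nan)), (80, np.float64(nan)), (95, np.float64(nan)), (110, np.float64(nan)), (125, np.float64(nan)), (140, np.float64(nan))]<stdin>:6: RuntimeWarning: Mean of empty slice.
  ret = ret.dtype.type(ret / rcount)
```

The flap is coming down as planned, at about 0.56 rad. Continuing along the arc.

move_arm:
  increments:
    - {"xyz": [0,-11.2,8.5],"roll": 0,"grip": 0}
    - {"xyz": [0,-10.2,9.5],"roll": 0,"grip": 0}
    - {"xyz": [0,-9.3,10.5],"roll": 0,"grip": 0}
    - {"xyz": [0,-8.1,11.4],"roll": 0,"grip": 0}
    - {"xyz": [0,-7,12.1],"roll": 0,"grip": 0}

```text
time_s: 3.57
position: [0.504, 0.0019, 0.1118]
tcp_rot: [[0.966, 0.26, -0.0], [0.26, -0.966, 0.001], [0.0, -0.001, -1.0]]
force: [0.7, -0.0, -0.1]
opening: 0.005
grasp_force: 0.4
```

move_arm:
  increments:
    - {"xyz": [0,-5.7,12.8],"roll": 0,"grip": 0}
    - {"xyz": [0,-4,12],"roll": 0,"grip": 0}
    - {"xyz": [0,0,3],"roll": 0,"grip": 0}
    - {"xyz": [0,0,2],"roll": 0,"grip": 0}

```text
time_s: 3.9
position: [0.5004, 0.0111, 0.0819]
tcp_rot: [[0.966, 0.26, -0.003], [0.26, -0.966, 0.001], [-0.003, -0.002, -1.0]]
force: [-0.9, 1.9, 3.7]
opening: 0.009
grasp_force: 1.8
```

```bash
cat > flap.py <<'E'
from h import *
def flap(n="top"):
    cam=w2c(n); im,d=bot.capture(n); P=w2L(pts(d>0,d,cam)); r=[]
    for t0,t1 in((-150,-60),(60,150)):
        m=(P[:,0]>8)&(P[:,0]<98)&(P[:,1]>t0)&(P[:,1]<t1)&(P[:,2]>45)&(P[:,2]<150); Q=P[m]
        if len(Q)>50:
            k=np.polyfit(Q[:,0],Q[:,2],1); r.append((len(Q),round(np.pi/2-np.arctan(k[0]),3),k[1].round(1)))
        else: r.append(len(Q))
    return r,im,d,cam
E
python3 - <<'E'
from flap import *
s=bot.read_state(); print(s["time_s"],w2L(s["position"]).round(1),np.round(s["force"],1)); print(flap()[0]); print(flap("scene")[0])
E
```

```text
3.9 [[119.2 -27.8  81.9]] [-0.9  1.9  3.7]
[(1171, np.float64(1.302), np.float64(50.5)), (1130, np.float64(1.301), np.float64(50.7))]
[(357, np.float64(1.36), np.float64(53.8)), (761, np.float64(1.305), np.float64(49.5))]
```

Both cameras put the flap at 1.30 rad, so it is fully down. Next I go to a look pose over the level.

move_arm:
  increments:
    - {"xyz": [0,0,-40],"roll": 0,"grip": 0}
    - {"xyz": [0,0,-40],"roll": 0,"grip": 0}
    - {"xyz": [0,-20,-30],"roll": 0,"grip": 100}
    - {"xyz": [3,-38,0],"roll": 0,"grip": 100}
    - {"xyz": [3,-38,0],"roll": 0,"grip": 100}

```text
time_s: 4.42
position: [0.4851, 0.1039, 0.1958]
tcp_rot: [[0.967, 0.256, 0.008], [0.256, -0.967, -0.0], [0.008, 0.003, -1.0]]
force: [0.1, 0.4, -0.7]
opening: 0.155
grasp_force: 0.0
```

move_arm:
  increments:
    - {"xyz": [4,-41,0],"roll": 0,"grip": 100}
    - {"xyz": [4,-41,0],"roll": 0,"grip": 100}
    - {"xyz": [4,-41,0],"roll": 0,"grip": 100}
    - {"xyz": [3,-41,0],"roll": 0,"grip": 100}
    - {"xyz": [3,-41,0],"roll": 0,"grip": 100}

```text
time_s: 4.83
position: [0.4467, 0.3085, 0.1935]
tcp_rot: [[0.966, 0.259, 0.002], [0.259, -0.966, 0.0], [0.002, 0.0, -1.0]]
force: [1.6, -0.3, 0.3]
opening: 0.529
grasp_force: 0.0
```

move_arm:
  increments:
    - {"xyz": [0,0,0],"roll": -0.122,"grip": 100}
    - {"xyz": [0,0,0],"roll": -0.122,"grip": 100}
    - {"xyz": [0,0,0],"roll": -0.122,"grip": 100}
    - {"xyz": [0,0,0],"roll": -0.122,"grip": 100}
    - {"xyz": [0,0,0],"roll": -0.122,"grip": 100}

```text
time_s: 5.25
position: [0.4471, 0.3069, 0.1933]
tcp_rot: [[0.638, 0.77, 0.001], [0.77, -0.638, 0.0], [0.001, 0.001, -1.0]]
force: [0.5, -0.0, -0.2]
opening: 0.91
grasp_force: 0.0
```

move_arm:
  increments:
    - {"xyz": [0,0,0],"roll": -0.122,"grip": 100}
    - {"xyz": [0,0,0],"roll": -0.122,"grip": 100}
    - {"xyz": [0,0,0],"roll": -0.122,"grip": 100}
    - {"xyz": [0,0,0],"roll": -0.122,"grip": 100}
    - {"xyz": [0,0,0],"roll": -0.122,"grip": 100}

```text
time_s: 5.67
position: [0.4473, 0.3066, 0.1933]
tcp_rot: [[0.082, 0.997, 0.001], [0.997, -0.082, 0.0], [0.0, 0.001, -1.0]]
force: [-0.5, 0.7, 0.4]
opening: 0.999
grasp_force: 0.0
```

move_arm:
  increments:
    - {"xyz": [0,0,0],"roll": 0,"grip": 100}
    - {"xyz": [0,0,0],"roll": 0,"grip": 100}

```text
time_s: 5.83
position: [0.4471, 0.3067, 0.1932]
tcp_rot: [[0.091, 0.996, 0.001], [0.996, -0.091, 0.0], [0.0, 0.001, -1.0]]
force: [0.3, 0.2, 0.3]
opening: 1.002
grasp_force: 0.0
```

```bash
cat > lev.py <<'E'
from h import *
from b import rect
E
sed -n '2,4p' b.py > rect.py; sed -i '1i from h import *' rect.py
python3 - <<'E'
from rect import *
s=bot.read_state(); print(s["time_s"],s["position"],np.round(s["joint_positions"],1))
im,d=bot.capture("wrist"); cam=w2c("wrist"); save("w2.png",im)
for r in bot.trace("level","wrist"):
    P=pts(r["mask"],d,cam); Q=P[(P[:,2]>.012)&(P[:,2]<.03)]; v,u=np.nonzero(r["mask"])
    if len(Q)>50: print(round(r["conf"],2),len(P),rect(Q),np.median(Q[:,2]),Q.mean(0).round(3),"px",u.min(),u.max(),v.min(),v.max())
print(flap()[0] if 0 else "")
E
```

```text
5.8333 [0.44712444 0.30670237 0.19317871] [22.6 26.  95.9 -0.  58.  27.9]
0.8 7351 (array([444.3, 321.9]), array([183.4,  40.2]), 83.5) 0.019927355653643307 [0.445 0.328 0.02 ] px 288 331 109 292
0.64 3287 (array([265.8, 237.5]), array([ 41.3, 179.6]), -84.2) 0.019756458912850924 [0.265 0.291 0.019] px 102 196 213 366
```

View pics/w2.png

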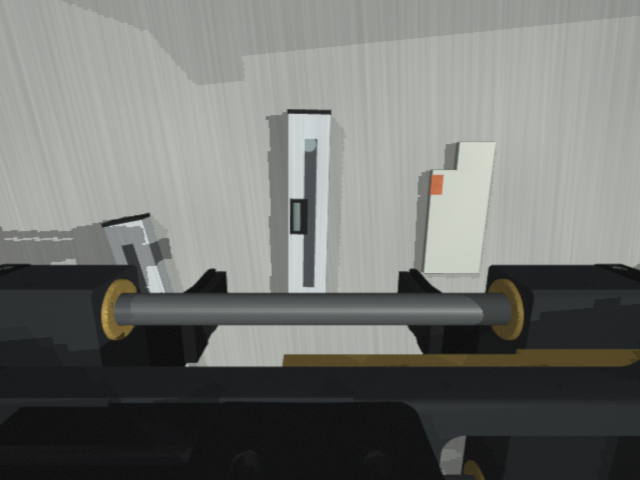

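The wrist view shows the target level from (310,110) down to (310,292), the tile at (460,210) and a look-alike at (140,260). The level's centre is about (0.443, 0.314) at 83.5°, with its top at 20 mm. I grip it 25 mm off centre so the gripper body clears the catch when placing.

move_arm:
  increments:
    - {"xyz": [-18.5,-5,30],"roll": 0.022,"grip": 100}
    - {"xyz": [0,0,40],"roll": 0,"grip": 100}
    - {"xyz": [0,0,40],"roll": 0,"grip": 100}
    - {"xyz": [0,0,35],"roll": 0,"grip": 100}
    - {"xyz": [0,0,20],"roll": 0,"grip": 100}

```text
time_s: 6.35
position: [0.4386, 0.288, 0.0246]
tcp_rot: [[0.112, 0.994, -0.004], [0.994, -0.112, -0.002], [-0.002, -0.004, -1.0]]
force: [-1.1, 0.2, -0.4]
opening: 1.002
grasp_force: 0.0
```

move_arm:
  increments:
    - {"xyz": [0,0,12],"roll": 0,"grip": 100}
    - {"xyz": [0,0,10],"roll": 0,"grip": 100}
    - {"xyz": [0,0,0],"roll": 0,"grip": 100}

```text
time_s: 6.6
position: [0.4394, 0.2885, 0.004]
tcp_rot: [[0.111, 0.994, -0.003], [0.994, -0.111, -0.001], [-0.001, -0.003, -1.0]]
force: [-0.4, 0.8, -0.2]
opening: 1.003
grasp_force: 0.0
```

move_arm:
  increments:
    - {"xyz": [0,0,0],"roll": 0,"grip": 0}
    - {"xyz": [0,0,0],"roll": 0,"grip": 0}
    - {"xyz": [0,0,0],"roll": 0,"grip": 0}
    - {"xyz": [0,0,0],"roll": 0,"grip": 0}
    - {"xyz": [0,0,0],"roll": 0,"grip": 0}

```text
time_s: 7.02
position: [0.4406, 0.2892, 0.0066]
tcp_rot: [[0.11, 0.994, 0.002], [0.994, -0.11, 0.001], [0.001, 0.002, -1.0]]
force: [1.2, 0.2, -0.2]
opening: 0.706
grasp_force: 0.0
```

move_arm:
  increments:
    - {"xyz": [0,0,0],"roll": 0,"grip": 0}
    - {"xyz": [0,0,0],"roll": 0,"grip": 0}
    - {"xyz": [0,0,0],"roll": 0,"grip": 0}

```text
time_s: 7.27
position: [0.4402, 0.289, 0.0059]
tcp_rot: [[0.11, 0.994, 0.0], [0.994, -0.11, 0.0], [0.0, 0.0, -1.0]]
force: [0.1, 0.1, -0.3]
opening: 0.475
grasp_force: 0.0
```

move_arm:
  increments:
    - {"xyz": [0,0,0],"roll": 0,"grip": 0}
    - {"xyz": [0,0,0],"roll": 0,"grip": 0}
    - {"xyz": [0,0,0],"roll": 0,"grip": 0}

```text
time_s: 7.52
position: [0.4402, 0.289, 0.0059]
tcp_rot: [[0.11, 0.994, 0.0], [0.994, -0.11, 0.0], [0.0, 0.0, -1.0]]
force: [0.3, -1.1, 3.0]
opening: 0.455
grasp_force: 30.0
```

move_arm:
  increments:
    - {"xyz": [0,0,-10],"roll": 0,"grip": 0}
    - {"xyz": [0,0,-25],"roll": 0,"grip": 0}
    - {"xyz": [0,0,-35],"roll": 0,"grip": 0}
    - {"xyz": [0,0,-35],"roll": 0,"grip": 0}
    - {"xyz": [0,0,-35],"roll": 0,"grip": 0}

```text
time_s: 7.93
position: [0.4391, 0.2885, 0.1471]
tcp_rot: [[0.11, 0.994, -0.002], [0.994, -0.11, -0.001], [-0.001, -0.002, -1.0]]
force: [-0.0, 1.2, -3.1]
opening: 0.455
grasp_force: 30.0
```

move_arm:
  increments:
    - {"xyz": [0,0,-35],"roll": 0,"grip": 0}
    - {"xyz": [0,0,0],"roll": 0,"grip": 0}
    - {"xyz": [0,0,0],"roll": 0,"grip": 0}

```text
time_s: 8.18
position: [0.441, 0.2894, 0.1831]
tcp_rot: [[0.11, 0.994, 0.005], [0.994, -0.11, 0.002], [0.002, 0.005, -1.0]]
force: [-0.3, 0.1, -2.3]
opening: 0.461
grasp_force: 30.0
```

Run:
```python
from rect import *
s=bot.read_state(); print(s["time_s"],s["position"],s["force"],s["opening"],s["grasp_force"])
im,d=bot.capture("wrist"); cam=w2c("wrist")
for r in bot.trace("level","wrist"):
    P=pts(r["mask"],d,cam); Q=P[P[:,2]>.12]
    if len(Q)>50:
        print(round(r["conf"],2),rect(Q),np.percentile(Q[:,2],[5,50,95]).round(4)); k=np.linalg.lstsq(np.c_[Q[:,:2],np.ones(len(Q))],Q[:,2],rcond=None)[0]; print("slope",k.round(3))
print("place",go(L2w(74,-52,150),N)); print(w2L(s["position"]))
```

```text
8.1833 [0.4410467  0.28937061 0.18310736] [-0.29460102  0.05553864 -2.32103389] 0.46066412693598247 29.999497532844543
0.96 (array([444.8, 334.5]), array([152.8,  40.9]), 83.6) [0.194  0.1952 0.1967]
slope [-0.006 -0.004  0.199]
place [array([-319.7,   85.6,   30.2]), 'roll', array([-1.943,  1.198]), 'j6 now', np.float64(27.4)]
[[403.29802398 -12.90176941 183.10735996]]
```

The level is held flat, its bottom 8 mm below the TCP, and the grip is 22 mm off centre. Now carrying it over the flap.

move_arm:
  increments:
    - {"xyz": [-20,5.1,0],"roll": 0,"grip": 0}
    - {"xyz": [-33.3,8.6,0],"roll": 0,"grip": 0}
    - {"xyz": [-33.3,8.6,0],"roll": 0,"grip": 0}
    - {"xyz": [-33.3,8.6,0],"roll": 0,"grip": 0}
    - {"xyz": [-33.3,8.6,0],"roll": 0,"grip": 0}

```text
time_s: 8.7
position: [0.4606, 0.1309, 0.1786]
tcp_rot: [[0.109, 0.994, -0.005], [0.994, -0.109, -0.0], [-0.001, -0.005, -1.0]]
force: [0.5, -0.2, -3.1]
opening: 0.457
grasp_force: 30.0
```

move_arm:
  increments:
    - {"xyz": [-33.3,8.6,0],"roll": 0,"grip": 0}
    - {"xyz": [-33.3,8.6,0],"roll": 0,"grip": 0}
    - {"xyz": [-33.3,8.6,0],"roll": 0,"grip": 0}
    - {"xyz": [-33.3,8.6,0],"roll": 0,"grip": 0}
    - {"xyz": [-33.5,8.5,0],"roll": 0,"grip": 0}

```text
time_s: 9.12
position: [0.4852, -0.0393, 0.1786]
tcp_rot: [[0.11, 0.994, -0.005], [0.994, -0.11, 0.002], [0.001, -0.005, -1.0]]
force: [0.4, 0.5, -1.9]
opening: 0.454
grasp_force: 30.0
```

move_arm:
  increments:
    - {"xyz": [0,0,0],"roll": 0.1,"grip": 0}
    - {"xyz": [0,0,0],"roll": 0.12,"grip": 0}
    - {"xyz": [0,0,0],"roll": 0.122,"grip": 0}
    - {"xyz": [0,0,0],"roll": 0.122,"grip": 0}
    - {"xyz": [0,0,0],"roll": 0.122,"grip": 0}

```text
time_s: 9.53
position: [0.485, -0.0378, 0.1785]
tcp_rot: [[0.646, 0.763, -0.006], [0.763, -0.646, 0.002], [-0.002, -0.005, -1.0]]
force: [0.3, 0.9, -2.4]
opening: 0.454
grasp_force: 30.0
```

move_arm:
  increments:
    - {"xyz": [0,0,0],"roll": 0.122,"grip": 0}
    - {"xyz": [0,0,0],"roll": 0.122,"grip": 0}
    - {"xyz": [0,0,0],"roll": 0.122,"grip": 0}
    - {"xyz": [0,0,0],"roll": 0.122,"grip": 0}
    - {"xyz": [0,0,0],"roll": 0.122,"grip": 0}

```text
time_s: 9.95
position: [0.485, -0.0375, 0.1785]
tcp_rot: [[0.967, 0.256, -0.006], [0.256, -0.967, 0.002], [-0.005, -0.003, -1.0]]
force: [-0.2, -0.4, -1.7]
opening: 0.46
grasp_force: 30.0
```

move_arm:
  increments:
    - {"xyz": [0,0,0],"roll": 0,"grip": 0}
    - {"xyz": [0,0,0],"roll": 0,"grip": 0}

```text
time_s: 10.12
position: [0.4855, -0.0377, 0.1791]
tcp_rot: [[0.964, 0.265, -0.004], [0.265, -0.964, 0.001], [-0.004, -0.002, -1.0]]
force: [0.9, -0.3, -2.3]
opening: 0.458
grasp_force: 30.0
```

Run:
```python
from rect import *
s=bot.read_state(); print(s["time_s"],w2L(s["position"]).round(1),s["force"],s["opening"],np.round(s["joint_positions"],1))
print(go(L2w(75,-55,90),N))
im,d=bot.capture("wrist"); cam=w2c("wrist"); save("w3.png",im); P=w2L(pts(d>0,d,cam))
m=(P[:,2]>98)&(P[:,2]<125)&(P[:,0]>60)&(P[:,0]<140)&(abs(P[:,1])<25); print(m.sum(),*[np.percentile(P[m],q,axis=0).round(0) for q in (3,50,97)] if m.any() else 0)
for n in ("top","scene"):
    im,d=bot.capture(n); P=w2L(pts(d>0,d,w2c(n))); m=(P[:,2]>98)&(P[:,2]<130)&(P[:,0]>60)&(P[:,0]<140)&(abs(P[:,1])<25); print(n,m.sum(),*[np.percentile(P[m],q,axis=0).round(0) for q in (3,50,97)] if m.any() else 0)
```

```text
10.1167 [[ 75.9 -54.9 179.1]] [ 0.94669015 -0.2600488  -2.28234358] 0.45778470068577093 [-17.6  23.5 104.   -0.   52.8  57. ]
[array([ 0.2,  1.1, 89.1]), 'roll', array([-3.136,  0.005]), 'j6 now', np.float64(57.0)]
189 [105. -10.  99.] [108.  -2. 110.] [112.   6. 111.]Traceback (most recent call last):
  File "<stdin>", line 7, in <module>
TypeError: Value after * must be an iterable, not int
```

View pics/w3.png

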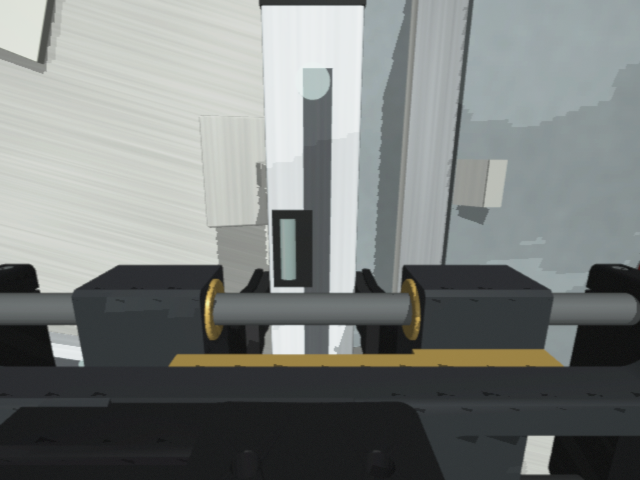

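The wrist view shows the held level vertical at (315,150), the paddle at (235,170), the lowered flap and roof front edge to its right, and the catch at (490,185). The latch arm measures s = 105–112 mm, so the level (outer edge at 96) fits. Lowering.

move_arm:
  increments:
    - {"xyz": [0,0,30],"roll": 0,"grip": 0}
    - {"xyz": [0,0,30],"roll": 0,"grip": 0}
    - {"xyz": [0,0,18],"roll": 0,"grip": 0}
    - {"xyz": [0,0,8],"roll": 0,"grip": 0}
    - {"xyz": [0,0,0],"roll": 0,"grip": 0}

```text
time_s: 10.63
position: [0.4855, -0.0377, 0.0929]
tcp_rot: [[0.965, 0.263, -0.004], [0.263, -0.965, 0.001], [-0.004, -0.003, -1.0]]
force: [0.8, -0.1, -1.8]
opening: 0.456
grasp_force: 30.0
```

move_arm:
  increments:
    - {"xyz": [0,0,0],"roll": 0,"grip": 0}
    - {"xyz": [0,0,0],"roll": 0,"grip": 0}

```text
time_s: 10.8
position: [0.4879, -0.0383, 0.0957]
tcp_rot: [[0.965, 0.262, 0.002], [0.262, -0.965, -0.001], [0.002, 0.001, -1.0]]
force: [-0.1, -0.0, -2.1]
opening: 0.459
grasp_force: 30.0
```

move_arm:
  increments:
    - {"xyz": [-2,0,5],"roll": 0,"grip": 0}
    - {"xyz": [0,0,0],"roll": 0,"grip": 0}

```text
time_s: 10.97
position: [0.4849, -0.0387, 0.0902]
tcp_rot: [[0.965, 0.262, 0.001], [0.262, -0.965, -0.0], [0.001, 0.0, -1.0]]
force: [-0.4, -0.5, -2.1]
opening: 0.454
grasp_force: 30.0
```

move_arm:
  increments:
    - {"xyz": [0,0,0],"roll": 0,"grip": 65}
    - {"xyz": [0,0,0],"roll": 0,"grip": 65}
    - {"xyz": [0,0,0],"roll": 0,"grip": 65}
    - {"xyz": [0,0,0],"roll": 0,"grip": 65}

```text
time_s: 11.3
position: [0.4853, -0.0387, 0.0901]
tcp_rot: [[0.965, 0.262, 0.001], [0.262, -0.965, -0.0], [0.001, 0.0, -1.0]]
force: [0.7, 0.2, 0.9]
opening: 0.626
grasp_force: 0.0
```

move_arm:
  increments:
    - {"xyz": [0,0,-20],"roll": 0,"grip": 65}
    - {"xyz": [0,0,-40],"roll": 0,"grip": 65}
    - {"xyz": [0,0,-40],"roll": 0,"grip": 65}

```text
time_s: 11.55
position: [0.4836, -0.0382, 0.1898]
tcp_rot: [[0.965, 0.262, -0.004], [0.262, -0.965, 0.001], [-0.004, -0.003, -1.0]]
force: [2.0, 0.4, -0.0]
opening: 0.648
grasp_force: 0.0
```

```bash
cat > lv.py <<'E'
from rect import *
def rl(Q):
    (c,sz,a)=cv2.minAreaRect(Q[:,:2].astype(np.float32)); b=cv2.boxPoints((c,sz,a)); e=max([b[1]-b[0],b[2]-b[1]],key=np.linalg.norm); return np.round(c,1),np.round(sz,1),np.degrees(np.arctan2(e[1],e[0])).round(1)
def find(n):
    im,d=bot.capture(n); cam=w2c(n)
    for r in bot.trace("level",n):
        Q=w2L(pts(r["mask"],d,cam)); Q=Q[(Q[:,0]>-20)&(Q[:,0]<130)&(abs(Q[:,1])<200)&(Q[:,2]>45)&(Q[:,2]<150)]
        if len(Q)>60: print(n,round(r["conf"],2),len(Q),rl(Q),np.percentile(Q[:,2],[3,97]).round(0),np.polyfit(Q[:,0],Q[:,2],1).round(2))
    return im,d,cam
E
python3 - <<'E'
from lv import *
s=bot.read_state(); print(s["time_s"],w2L(s["position"]).round(1),s["force"],s["opening"])
for n in("wrist","top"):
    im,d,c=find(n); save("p4%s.png"%n,im)
E
```

```text
11.55 [[ 75.9 -56.8 189.8]] [ 1.9853537   0.40212095 -0.02502641] 0.6475099483284761
wrist 0.96 12599 (array([ 67.5, -30.9]), array([214.6,  46.2]), np.float32(89.7)) [ 92. 105.] [ 0.15 88.47]
top 0.47 213 (array([ 76.5, -28.2]), array([ 44.2, 201.5]), np.float32(-89.7)) [ 79. 100.] [7.000e-02 8.622e+01]
```

View pics/p4wrist.png

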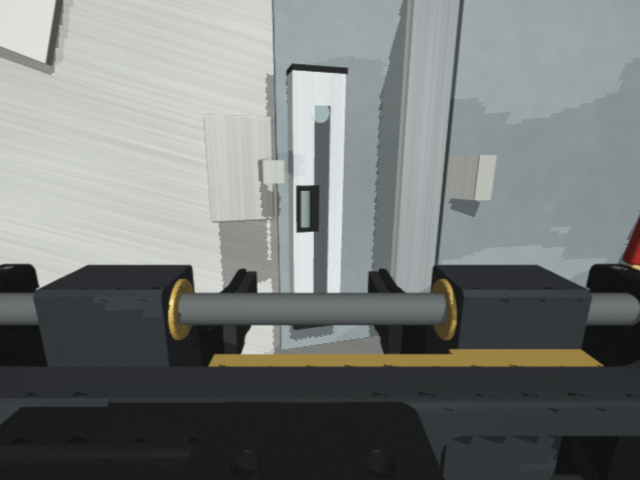

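Run:
```python
from lv import *
im,d=bot.capture("wrist"); P=w2L(pts(d>0,d,w2c("wrist")))
for t in (40,10,-20,55,110):
    for s in range(-10,130,10):
        m=(abs(P[:,1]-t)<5)&(abs(P[:,0]-s)<4)&(P[:,2]<140); print((s,int(np.median(P[m,2])) if m.sum()>5 else None),end=" ")
    print(t)
```

```text
(-10, 48) (0, 49) (10, 51) (20, 54) (30, 56) (40, 59) (50, 81) (60, 86) (70, 89) (80, 91) (90, 92) (100, 76) (110, 0) (120, 80) 40
(-10, 48) (0, 48) (10, 51) (20, 53) (30, 56) (40, 59) (50, 62) (60, 85) (70, 89) (80, 91) (90, 92) (100, 76) (110, 79) (120, 81) 10
(-10, 48) (0, 49) (10, 51) (20, 54) (30, 57) (40, 59) (50, 62) (60, 86) (70, 89) (80, 93) (90, 93) (100, 76) (110, 79) (120, 82) -20
(-10, 48) (0, 48) (10, 51) (20, 53) (30, 56) (40, 59) (50, 82) (60, 85) (70, 88) (80, 91) (90, 92) (100, 76) (110, -1) (120, -1) 55
(-10, 47) (0, 48) (10, 50) (20, 53) (30, 56) (40, 59) (50, 62) (60, 65) (70, 67) (80, 70) (90, 73) (100, 76) (110, -1) (120, -1) 110
```

The level lies flat on the flap at s = 53–94 mm, parallel to the hinge, and friction holds it there. A vertical hand can't follow it under the roof, so I'll shove it briskly with both open fingers from the outer side. First I turn the hand 90° and set up the run-up.

move_arm:
  increments:
    - {"xyz": [0,0,0],"roll": -0.121,"grip": 100}
    - {"xyz": [0,0,0],"roll": -0.121,"grip": 100}
    - {"xyz": [0,0,0],"roll": -0.121,"grip": 100}
    - {"xyz": [0,0,0],"roll": -0.121,"grip": 100}
    - {"xyz": [0,0,0],"roll": -0.121,"grip": 100}

```text
time_s: 12.22
position: [0.4834, -0.0381, 0.1877]
tcp_rot: [[0.64, 0.768, -0.005], [0.768, -0.64, 0.002], [-0.002, -0.005, -1.0]]
force: [0.8, -1.0, -0.1]
opening: 0.937
grasp_force: 0.0
```

move_arm:
  increments:
    - {"xyz": [0,0,0],"roll": -0.121,"grip": 100}
    - {"xyz": [0,0,0],"roll": -0.121,"grip": 100}
    - {"xyz": [0,0,0],"roll": -0.121,"grip": 100}
    - {"xyz": [0,0,0],"roll": -0.121,"grip": 100}
    - {"xyz": [0,0,0],"roll": -0.121,"grip": 100}

```text
time_s: 12.63
position: [0.4834, -0.0381, 0.1876]
tcp_rot: [[0.09, 0.996, -0.005], [0.996, -0.09, 0.002], [0.001, -0.005, -1.0]]
force: [-0.3, -0.3, -0.7]
opening: 0.999
grasp_force: 0.0
```

move_arm:
  increments:
    - {"xyz": [0,0,0],"roll": -0.121,"grip": 100}
    - {"xyz": [0,0,0],"roll": -0.121,"grip": 100}
    - {"xyz": [0,0,0],"roll": -0.119,"grip": 100}
    - {"xyz": [37,20,0],"roll": 0,"grip": 100}
    - {"xyz": [37,20,0],"roll": 0,"grip": 100}

```text
time_s: 13.05
position: [0.5031, 0.0416, 0.1876]
tcp_rot: [[-0.256, 0.967, -0.004], [0.967, 0.256, 0.0], [0.002, -0.004, -1.0]]
force: [0.7, -0.1, 1.5]
opening: 0.999
grasp_force: 0.0
```

move_arm:
  increments:
    - {"xyz": [0,0,35],"roll": 0,"grip": 100}
    - {"xyz": [0,0,35],"roll": 0,"grip": 100}
    - {"xyz": [0,0,10],"roll": 0,"grip": 100}
    - {"xyz": [0,0,0],"roll": 0,"grip": 100}

```text
time_s: 13.38
position: [0.5002, 0.0431, 0.1059]
tcp_rot: [[-0.262, 0.965, -0.011], [0.965, 0.262, 0.001], [0.004, -0.01, -1.0]]
force: [0.2, -1.2, 0.1]
opening: 0.998
grasp_force: 0.0
```

Run:
```python
from lv import *
s=bot.read_state(); print(s["time_s"],w2L(s["position"]).round(1),s["force"],s["opening"],np.round(s["joint_positions"],1))
print(go(L2w(150,-17,100.3),T)); find("wrist")
```

```text
13.3833 [[150.1 -19.7 105.9]] [ 0.17058293 -1.15939748  0.14684366] 0.9981314788538539 [ -7.8  31.6 105.2  -0.   43.8 -23. ]
[array([-0.1,  2.8,  5.5]), 'roll', array([ 2.000e-03, -3.139e+00]), 'j6 now', np.float64(-23.0)]
wrist 0.75 1348 (array([ 92., -55.]), array([79. ,  4.6]), np.float32(89.7)) [79. 90.] [ -2.9  351.13]
```

move_arm:
  increments:
    - {"xyz": [0,3,4],"roll": 0,"grip": 100}
    - {"xyz": [0,0,0],"roll": 0,"grip": 100}
    - {"xyz": [0,0,0],"roll": 0,"grip": 100}

```text
time_s: 13.73
position: [0.5079, 0.0429, 0.1068]
tcp_rot: [[-0.261, 0.965, 0.003], [0.965, 0.261, -0.0], [-0.001, 0.002, -1.0]]
force: [0.3, -0.6, -1.3]
opening: 0.999
grasp_force: 0.0
```

move_arm:
  increments:
    - {"xyz": [-26.5,-2,12],"roll": 0,"grip": 100}
    - {"xyz": [-40,0,11.5],"roll": 0,"grip": 100}
    - {"xyz": [-40,0,11.5],"roll": 0,"grip": 100}
    - {"xyz": [0,0,0],"roll": 0,"grip": 100}
    - {"xyz": [0,0,0],"roll": 0,"grip": 100}

```text
time_s: 14.15
position: [0.533, -0.0615, 0.0709]
tcp_rot: [[-0.259, 0.966, 0.0], [0.966, 0.259, 0.0], [-0.0, 0.0, -1.0]]
force: [-0.4, -0.5, 0.9]
opening: 1.002
grasp_force: 0.0
```

Run:
```python
from lv import *
s=bot.read_state(); print(s["time_s"],w2L(s["position"]).round(1),s["force"])
im,d,c=find("wrist"); save("p5.png",im); P=w2L(pts(d>0,d,c))
for t in (-120,-80,-30,20,55):
    for s in range(-150,100,10):
        m=(abs(P[:,1]-t)<5)&(abs(P[:,0]-s)<4)&(P[:,2]<140); print((s,int(np.median(P[m,2]))) if m.sum()>5 else "",end=" ")
    print(t)
```

```text
14.15 [[ 40.6 -15.2  70.9]] [-0.40239864 -0.54887189  0.91262821]
wrist 0.74 2754 (array([ 11.7, -18.2]), array([133. ,  37.4]), np.float32(90.0)) [51. 70.] [ 1.63 68.06]
                    (50, 64) (60, 67) (70, 69) (80, 72) (90, 75) -120
              (-10, 69) (0, 50)    (40, 61) (50, 64) (60, 67) (70, 69) (80, 72) (90, 75) -80
              (-10, 64) (0, 50) (10, 52)  (30, 59) (40, 61) (50, 64) (60, 67) (70, 69) (80, 72) (90, 75) -30
              (-10, 51) (0, 51) (10, 52)  (30, 59) (40, 61) (50, 64) (60, 67) (70, 69) (80, 72) (90, 75) 20
                  (30, 59) (40, 61) (50, 64) (60, 67) (70, 69) (80, 72) (90, 75) 55
```

View pics/p5.png

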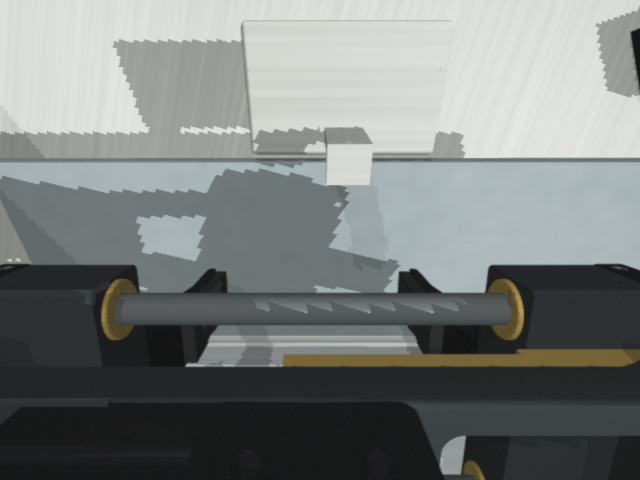

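The level has left the flap and lies under the roof: the strip between the fingers, around (310,350), shows it, with the flap empty and the latch arm at (348,160). I back off along the slope and check its outer edge.

move_arm:
  increments:
    - {"xyz": [20,0,-8],"roll": 0,"grip": 100}
    - {"xyz": [30,4,-15],"roll": 0,"grip": 100}
    - {"xyz": [17.5,4,-25],"roll": 0,"grip": 100}
    - {"xyz": [0,4,-20],"roll": 0,"grip": 100}
    - {"xyz": [0,0,0],"roll": 0,"grip": 100}

```text
time_s: 14.67
position: [0.5299, 0.0098, 0.1432]
tcp_rot: [[-0.266, 0.964, 0.01], [0.964, 0.266, -0.002], [-0.005, 0.009, -1.0]]
force: [0.2, -0.2, 0.4]
opening: 1.001
grasp_force: 0.0
```

Run:
```python
from lv import *
s=bot.read_state(); print(s["time_s"],w2L(s["position"]).round(1),s["force"])
im,d,c=find("wrist"); P=w2L(pts(d>0,d,c))
for t in range(-110,110,10):
    m=(abs(P[:,1]-t)<5)&(P[:,2]>56)&(P[:,2]<85)&(P[:,0]<25); Q=P[m]
    if m.sum()>5: print(t,m.sum(),"outer edge s",np.percentile(Q[:,0],[1,50,99]).round(1),"z",np.percentile(Q[:,2],[5,50,95]).round(0))
m=(P[:,2]>98)&(P[:,2]<130)&(P[:,0]>80)&(P[:,0]<140)&(abs(P[:,1])<25); print(m.sum()); 
if m.any(): print(P[m].min(0).round(),P[m].max(0).round())
```

```text
14.6667 [[110.3   0.3 143.2]] [ 0.23364212 -0.2220236   0.38747478]
751
[ 95. -12.  98.] [112.   4. 110.]
```

Only the latch arm shows from here. I turn the hand so the wrist camera can look sideways into the locker before closing it.

move_arm:
  increments:
    - {"xyz": [20,0,-25],"roll": 0,"grip": 100}
    - {"xyz": [20,-10,-25],"roll": 0,"grip": 100}
    - {"xyz": [0,0,0],"roll": -0.121,"grip": 100}
    - {"xyz": [0,0,0],"roll": -0.121,"grip": 100}
    - {"xyz": [0,0,0],"roll": -0.121,"grip": 100}

```text
time_s: 15.18
position: [0.5057, 0.0444, 0.1883]
tcp_rot: [[-0.593, 0.805, -0.001], [0.805, 0.593, -0.0], [0.001, -0.001, -1.0]]
force: [0.1, 1.1, 0.4]
opening: 0.999
grasp_force: 0.0
```

move_arm:
  increments:
    - {"xyz": [0,0,0],"roll": -0.121,"grip": 100}
    - {"xyz": [0,0,0],"roll": -0.121,"grip": 100}
    - {"xyz": [0,0,0],"roll": -0.121,"grip": 100}
    - {"xyz": [0,0,0],"roll": -0.121,"grip": 100}
    - {"xyz": [0,0,0],"roll": -0.121,"grip": 100}

```text
time_s: 15.6
position: [0.5056, 0.044, 0.1875]
tcp_rot: [[-0.945, 0.326, -0.003], [0.326, 0.945, 0.0], [0.003, -0.001, -1.0]]
force: [-0.3, 0.2, 0.9]
opening: 0.997
grasp_force: 0.0
```

move_arm:
  increments:
    - {"xyz": [0,0,0],"roll": -0.121,"grip": 100}
    - {"xyz": [0,0,0],"roll": -0.121,"grip": 100}
    - {"xyz": [0,0,0],"roll": -0.121,"grip": 100}
    - {"xyz": [0,0,0],"roll": -0.119,"grip": 100}
    - {"xyz": [0,0,0],"roll": 0,"grip": 100}

```text
time_s: 16.02
position: [0.5057, 0.044, 0.1876]
tcp_rot: [[-0.989, -0.145, -0.003], [-0.145, 0.989, 0.0], [0.003, 0.0, -1.0]]
force: [0.0, 0.7, 0.6]
opening: 0.996
grasp_force: 0.0
```

```bash
cat > edge.py <<'E'
from lv import *
s=bot.read_state(); print(s["time_s"],w2L(s["position"]).round(1))
im,d,c=find("wrist"); save("p6.png",im); P=w2L(pts(d>0,d,c))
for t in range(-160,80,10):
    m=(abs(P[:,1]-t)<5)&(P[:,2]>56)&(P[:,2]<85)&(P[:,0]<20); Q=P[m]
    if m.sum()>5: print(t,m.sum(),"s",np.percentile(Q[:,0],[1,50,98]).round(1),"z",np.percentile(Q[:,2],[5,50,95]).round(0))
E
python3 edge.py
```

```text
16.0167 [[149.6 -14.2 187.6]]
-160 1106 s [-68.9 -25.1  -0.1] z [58. 70. 83.]
-150 6 s [15.3 18.8 19.4] z [56. 56. 57.]
-140 7 s [17.7 18.3 19.6] z [56. 56. 57.]
-130 693 s [-44.1 -20.8  -3.6] z [60. 70. 72.]
-120 802 s [-43.9 -20.6  -4.1] z [60. 70. 71.]
-110 768 s [-43.9 -20.6  -4.2] z [60. 70. 71.]
-100 752 s [-43.9 -20.6  -4.3] z [60. 70. 71.]
-90 736 s [-43.9 -20.9  -4.4] z [61. 70. 71.]
-80 712 s [-44.1 -21.   -4.4] z [60. 70. 71.]
-70 691 s [-44.1 -20.7  -4.5] z [60. 70. 71.]
-60 682 s [-44.4 -20.7  -4.6] z [60. 70. 71.]
-50 668 s [-44.2 -20.6  -4.7] z [60. 70. 72.]
-40 646 s [-44.2 -20.2  -4.8] z [59. 70. 72.]
-30 638 s [-44.5 -20.6  -4.9] z [60. 70. 72.]
-20 614 s [-44.2 -20.9  -5.1] z [60. 70. 72.]
-10 332 s [-44.1 -12.6  -4.9] z [57. 70. 71.]
0 111 s [-7.4 -5.8 -5. ] z [56. 64. 70.]
10 127 s [-8.2 -5.8 19.2] z [56. 65. 70.]
20 71 s [-9.2 -5.9 18.2] z [56. 63. 70.]
```

View pics/p6.png

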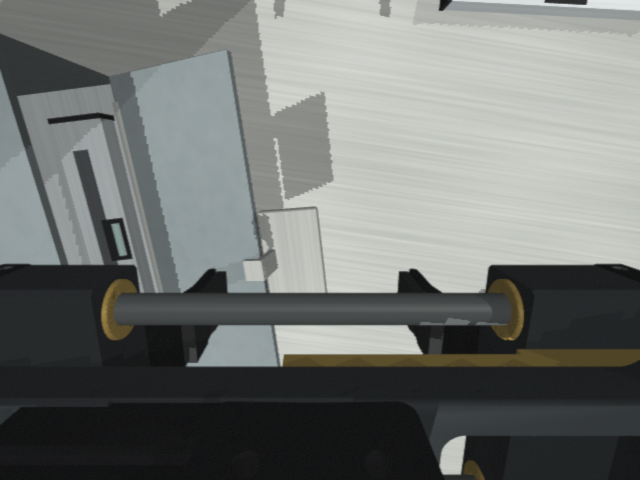

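The wrist view shows the level lying flat inside at (85,180), with the lowered flap and paddle empty to its right. It spans s = -44 to -4 mm, parallel to the hinge and fully inside. Now I roll back to grip the upright latch arm and lift the flap with it.

move_arm:
  increments:
    - {"xyz": [0,0,0],"roll": 0.121,"grip": 100}
    - {"xyz": [0,0,0],"roll": 0.121,"grip": 100}
    - {"xyz": [0,0,0],"roll": 0.121,"grip": 100}
    - {"xyz": [0,0,0],"roll": 0.121,"grip": 100}
    - {"xyz": [0,0,0],"roll": 0.121,"grip": 100}

```text
time_s: 16.53
position: [0.5062, 0.0442, 0.1883]
tcp_rot: [[-0.892, 0.453, -0.001], [0.453, 0.892, 0.0], [0.001, -0.0, -1.0]]
force: [-1.1, -0.2, 0.6]
opening: 1.002
grasp_force: 0.0
```

move_arm:
  increments:
    - {"xyz": [0,0,0],"roll": 0.121,"grip": 100}
    - {"xyz": [0,0,0],"roll": 0.121,"grip": 100}
    - {"xyz": [0,0,0],"roll": 0.121,"grip": 100}
    - {"xyz": [0,0,0],"roll": 0.121,"grip": 100}
    - {"xyz": [0,0,0],"roll": 0.121,"grip": 100}

```text
time_s: 16.95
position: [0.5063, 0.0442, 0.1883]
tcp_rot: [[-0.476, 0.88, -0.001], [0.88, 0.476, 0.0], [0.001, -0.001, -1.0]]
force: [-0.7, 0.0, 0.1]
opening: 0.995
grasp_force: 0.0
```

move_arm:
  increments:
    - {"xyz": [0,0,0],"roll": 0.121,"grip": 60}
    - {"xyz": [0,0,0],"roll": 0.121,"grip": 60}
    - {"xyz": [0,0,0],"roll": 0.119,"grip": 60}
    - {"xyz": [-22,5,0],"roll": 0,"grip": 60}
    - {"xyz": [-21,5,0],"roll": 0,"grip": 60}

```text
time_s: 17.37
position: [0.522, 0.0035, 0.1883]
tcp_rot: [[-0.142, 0.99, -0.001], [0.99, 0.142, 0.0], [0.0, -0.001, -1.0]]
force: [0.1, 0.1, 1.0]
opening: 0.709
grasp_force: 0.0
```

move_arm:
  increments:
    - {"xyz": [0,0,25],"roll": 0,"grip": 60}
    - {"xyz": [0,0,25],"roll": 0,"grip": 60}
    - {"xyz": [0,0,0],"roll": 0,"grip": 60}
    - {"xyz": [0,0,0],"roll": 0,"grip": 60}

```text
time_s: 17.7
position: [0.5213, 0.0033, 0.1376]
tcp_rot: [[-0.142, 0.99, -0.004], [0.99, 0.142, 0.001], [0.001, -0.004, -1.0]]
force: [0.2, 0.8, 0.2]
opening: 0.604
grasp_force: 0.0
```

Run:
```python
from lv import *
from flap import flap
s=bot.read_state(); print(s["time_s"],w2L(s["position"]).round(1),s["opening"]); print(go(L2w(106,-3.5,95),T))
im,d=bot.capture("wrist"); P=w2L(pts(d>0,d,w2c("wrist")))
m=(P[:,2]>94)&(P[:,2]<120)&(P[:,0]>80)&(P[:,0]<140)&(abs(P[:,1])<25); print(m.sum())
if m.any(): print(*[np.percentile(P[m],q,axis=0).round(1) for q in (2,50,98)])
```

```text
17.7 [[106.2  -9.7 137.6]] 0.6036810260956705
[array([ 0.5,  6.3, 42.5]), 'roll', array([-0.121,  3.021]), 'j6 now', np.float64(-20.1)]
962
[94.8 -8.8 95. ] [107.1  -1.1 108.4] [113.3   6.6 111.5]
```

move_arm:
  increments:
    - {"xyz": [0,0,0],"roll": -0.121,"grip": 60}
    - {"xyz": [0,8,0],"roll": 0,"grip": 60}
    - {"xyz": [0,0,22],"roll": 0,"grip": 60}
    - {"xyz": [0,0,19],"roll": 0,"grip": 60}
    - {"xyz": [0,0,0],"roll": 0,"grip": 60}

```text
time_s: 18.17
position: [0.5298, 0.0058, 0.0964]
tcp_rot: [[-0.259, 0.966, -0.003], [0.966, 0.259, 0.001], [0.001, -0.003, -1.0]]
force: [-0.4, -0.2, 0.3]
opening: 0.599
grasp_force: 0.0
```

move_arm:
  increments:
    - {"xyz": [0,0,0],"roll": 0,"grip": 0}
    - {"xyz": [0,0,0],"roll": 0,"grip": 0}
    - {"xyz": [0,0,0],"roll": 0,"grip": 0}
    - {"xyz": [0,0,0],"roll": 0,"grip": 0}
    - {"xyz": [0,0,0],"roll": 0,"grip": 0}

```text
time_s: 18.58
position: [0.531, 0.0052, 0.0987]
tcp_rot: [[-0.262, 0.965, 0.002], [0.965, 0.262, -0.0], [-0.001, 0.002, -1.0]]
force: [0.3, -0.0, 0.2]
opening: 0.306
grasp_force: 0.0
```

move_arm:
  increments:
    - {"xyz": [0,0,0],"roll": 0,"grip": 0}
    - {"xyz": [0,0,0],"roll": 0,"grip": 0}
    - {"xyz": [0,0,0],"roll": 0,"grip": 0}

```text
time_s: 18.83
position: [0.529, 0.0049, 0.0981]
tcp_rot: [[-0.263, 0.965, -0.003], [0.965, 0.263, -0.001], [0.0, -0.003, -1.0]]
force: [-4.8, -2.7, 5.4]
opening: 0.165
grasp_force: 30.0
```

Run:
```python
from lv import *
s=bot.read_state(); print(s["time_s"],w2L(s["position"]).round(1),s["opening"],s["grasp_force"],np.round(s["force"],1)); print(go(L2w(106,-3.5,95),T))
```

```text
18.8333 [[105.7  -1.8  98.1]] 0.16485117871290395 30.001553893089294 [-4.8 -2.7  5.4]
[array([ 0.3, -1.6,  3.1]), 'roll', array([ 3.000e-03, -3.139e+00]), 'j6 now', np.float64(-26.7)]
```

The arm is gripped (14 mm). Now lifting along the arc.

move_arm:
  increments:
    - {"xyz": [-5.1,0,-9.1],"roll": 0,"grip": 0}
    - {"xyz": [-5.9,0,-8.5],"roll": 0,"grip": 0}
    - {"xyz": [-6.6,0,-8],"roll": 0,"grip": 0}
    - {"xyz": [-7.2,0,-7.4],"roll": 0,"grip": 0}

```text
time_s: 19.17
position: [0.5351, -0.0183, 0.131]
tcp_rot: [[-0.262, 0.965, -0.004], [0.965, 0.262, 0.002], [0.003, -0.004, -1.0]]
force: [-4.7, 3.7, -2.9]
opening: 0.163
grasp_force: 30.0
```

move_arm:
  increments:
    - {"xyz": [-7.9,0,-6.8],"roll": 0,"grip": 0}
    - {"xyz": [-8.5,0,-6],"roll": 0,"grip": 0}
    - {"xyz": [-8.9,0,-5.3],"roll": 0,"grip": 0}
    - {"xyz": [-9.4,0,-4.4],"roll": 0,"grip": 0}
    - {"xyz": [0,0,0],"roll": 0,"grip": 0}

```text
time_s: 19.58
position: [0.5451, -0.0543, 0.1545]
tcp_rot: [[-0.261, 0.965, -0.002], [0.965, 0.261, -0.001], [-0.001, -0.003, -1.0]]
force: [-6.2, -2.3, 1.8]
opening: 0.164
grasp_force: 30.0
```

```bash
cat > ck.py <<'E'
from flap import *
s=bot.read_state(); print(s["time_s"],w2L(s["position"]).round(1),s["opening"],s["grasp_force"],np.round(s["force"],1)); print(flap()[0])
E
python3 ck.py
```

```text
19.5833 [[ 44.4  -1.7 154.5]] 0.16356503804577044 30.00010997056961 [-6.2 -2.3  1.8]
[(509, np.float64(0.599), np.float64(49.6)), (93, np.float64(0.601), np.float64(51.1))]
```

The flap is up to 0.60 rad. I release, go over the top and push it shut from the outside.

move_arm:
  increments:
    - {"xyz": [0,0,0],"roll": 0,"grip": 50}
    - {"xyz": [0,0,0],"roll": 0,"grip": 50}
    - {"xyz": [0,0,0],"roll": 0,"grip": 50}
    - {"xyz": [0,0,-20],"roll": 0,"grip": 50}
    - {"xyz": [0,0,-35],"roll": 0,"grip": 50}

```text
time_s: 20.05
position: [0.5453, -0.0524, 0.2066]
tcp_rot: [[-0.261, 0.965, -0.004], [0.965, 0.261, 0.001], [0.002, -0.003, -1.0]]
force: [0.6, -0.3, -0.2]
opening: 0.444
grasp_force: 0.0
```

move_arm:
  increments:
    - {"xyz": [35,0,0],"roll": 0,"grip": 0}
    - {"xyz": [35,0,0],"roll": 0,"grip": 0}
    - {"xyz": [30,0,0],"roll": 0,"grip": 0}
    - {"xyz": [0,0,30],"roll": 0,"grip": 0}
    - {"xyz": [0,0,28],"roll": 0,"grip": 0}

```text
time_s: 20.47
position: [0.5233, 0.0456, 0.1526]
tcp_rot: [[-0.265, 0.964, 0.011], [0.964, 0.265, -0.001], [-0.004, 0.01, -1.0]]
force: [-0.5, -0.5, 0.4]
opening: 0.209
grasp_force: 0.0
```

move_arm:
  increments:
    - {"xyz": [0,0,0],"roll": 0,"grip": 0}
    - {"xyz": [0,0,0],"roll": 0,"grip": 0}

```text
time_s: 20.63
position: [0.5204, 0.0442, 0.1502]
tcp_rot: [[-0.262, 0.965, 0.0], [0.965, 0.262, 0.0], [0.0, 0.0, -1.0]]
force: [0.5, -1.0, 0.2]
opening: 0.064
grasp_force: 0.0
```

```bash
python3 ck.py
```

```text
20.6333 [[1.460e+02 1.000e-01 1.502e+02]] 0.06356444826219447 0.0 [ 0.5 -1.   0.2]
[(788, np.float64(0.613), np.float64(51.0)), (742, np.float64(0.61), np.float64(50.9))]
```

move_arm:
  increments:
    - {"xyz": [-25,0,0],"roll": 0,"grip": 0}
    - {"xyz": [-15,0,0],"roll": 0,"grip": 0}
    - {"xyz": [-13,0,0],"roll": 0,"grip": 0}
    - {"xyz": [-13,0,0],"roll": 0,"grip": 0}
    - {"xyz": [-13,0,0],"roll": 0,"grip": 0}

```text
time_s: 21.1
position: [0.5421, -0.0325, 0.1526]
tcp_rot: [[-0.261, 0.965, 0.004], [0.965, 0.261, 0.0], [-0.001, 0.004, -1.0]]
force: [-1.4, 2.9, 3.3]
opening: 0.005
grasp_force: 1.8
```

move_arm:
  increments:
    - {"xyz": [-13,0,0],"roll": 0,"grip": 0}
    - {"xyz": [-11,0,0],"roll": 0,"grip": 0}
    - {"xyz": [-8,0,0],"roll": 0,"grip": 0}
    - {"xyz": [-7,0,0],"roll": 0,"grip": 0}

```text
time_s: 21.43
position: [0.5511, -0.0699, 0.1511]
tcp_rot: [[-0.261, 0.965, 0.001], [0.965, 0.261, 0.001], [0.001, 0.001, -1.0]]
force: [0.0, 4.9, 2.9]
opening: 0.006
grasp_force: 2.2
```

move_arm:
  increments:
    - {"xyz": [-5,0,0],"roll": 0,"grip": 0}
    - {"xyz": [-4,0,0],"roll": 0,"grip": 0}
    - {"xyz": [0,0,0],"roll": 0,"grip": 0}

```text
time_s: 21.68
position: [0.5534, -0.0784, 0.1505]
tcp_rot: [[-0.26, 0.965, 0.0], [0.965, 0.26, 0.001], [0.001, 0.001, -1.0]]
force: [-0.6, 3.1, 2.2]
opening: 0.006
grasp_force: 1.8
```

```bash
cat > ck2.py <<'E'
from lv import *
s=bot.read_state(); print(s["time_s"],w2L(s["position"]).round(1),np.round(s["force"],1),"outward",round(float(np.array(s["force"])[:2]@N),1))
for n in ("top","scene"):
    im,d=bot.capture(n); P=w2L(pts(d>0,d,w2c(n))); 
    for z0,z1 in ((180,216),(150,163)):
        m=(P[:,2]>z0)&(P[:,2]<z1)&(P[:,0]>-20)&(P[:,0]<60)&((abs(P[:,1])<42) if z0>170 else (abs(P[:,1])>60)&(abs(P[:,1])<155)); Q=P[m]
        if m.sum()>5: print(n,z0,m.sum(),"s",np.percentile(Q[:,0],[2,50,98]).round(1),"z",np.percentile(Q[:,2],[50,98]).round(1))
save("p7.png",im)
E
python3 ck2.py
```

```text
21.6833 [[1.900e+01 1.000e-01 1.505e+02]] [-0.6  3.1  2.2] outward 3.1
top 150 470 s [-19.5  -5.1   9.2] z [157.  162.4]
scene 180 226 s [-3.8 -1.3  6.2] z [191.6 208.6]
scene 150 774 s [-19.5  -6.3   6. ] z [155.4 159.9]
```

move_arm:
  increments:
    - {"xyz": [-2.5,0,0],"roll": 0,"grip": 0}
    - {"xyz": [-2,0,0],"roll": 0,"grip": 0}
    - {"xyz": [0,0,0],"roll": 0,"grip": 0}

```text
time_s: 22.03
position: [0.5532, -0.0785, 0.1504]
tcp_rot: [[-0.26, 0.966, -0.002], [0.966, 0.26, 0.008], [0.008, -0.0, -1.0]]
force: [-0.1, 14.4, 6.6]
opening: 0.005
grasp_force: 7.1
```

move_arm:
  increments:
    - {"xyz": [-2,0,0],"roll": 0,"grip": 0}
    - {"xyz": [0,0,0],"roll": 0,"grip": 0}

```text
time_s: 22.2
position: [0.5532, -0.0786, 0.1504]
tcp_rot: [[-0.26, 0.966, -0.003], [0.966, 0.26, 0.011], [0.011, -0.0, -1.0]]
force: [-0.9, 18.2, 8.8]
opening: 0.007
grasp_force: 9.5
```

The push met a hard stop at 18 N, well above the 5 N the latch needs. I back off and look.

move_arm:
  increments:
    - {"xyz": [15,0,0],"roll": 0,"grip": 0}
    - {"xyz": [35,0,0],"roll": 0,"grip": 0}
    - {"xyz": [40,0,-10],"roll": 0,"grip": 0}
    - {"xyz": [30,0,-28],"roll": 0,"grip": 0}
    - {"xyz": [30,0,-28],"roll": 0,"grip": 0}

```text
time_s: 22.62
position: [0.5139, 0.061, 0.2155]
tcp_rot: [[-0.262, 0.965, -0.004], [0.965, 0.262, -0.002], [-0.001, -0.004, -1.0]]
force: [1.8, -0.1, 0.5]
opening: 0.004
grasp_force: 0.0
```

move_arm:
  increments:
    - {"xyz": [0,0,0],"roll": 0,"grip": 0}
    - {"xyz": [0,0,0],"roll": 0,"grip": 0}
    - {"xyz": [0,0,0],"roll": 0,"grip": 0}

```text
time_s: 22.87
position: [0.5157, 0.0595, 0.216]
tcp_rot: [[-0.263, 0.965, 0.001], [0.965, 0.263, -0.002], [-0.002, 0.0, -1.0]]
force: [-0.6, -0.6, 0.5]
opening: 0.002
grasp_force: 0.0
```

```bash
python3 ck2.py
python3 - <<'E'
from h import *
for n in("top",):
    im,d=bot.capture(n); cam=w2c(n)
    for l in ("offcut","mallet","pencil"):
        for r in bot.spot_in(l,n)[:1]: print(l,round(r["conf"],2),toworld(r["at"],cam)[0].round(3))
E
```

```text
22.8667 [[162.   -0.5 216. ]] [-0.6 -0.6  0.5] outward -0.4
top 180 138 s [-7.4  6.   9.5] z [209.9 215.5]
top 150 859 s [-19.4  -5.4   9.2] z [157.3 162.6]
scene 180 360 s [-3.9 -0.7  5.5] z [199.2 212.4]
scene 150 773 s [-19.4  -6.2   6.1] z [155.3 159.9]
offcut 0.97 [0.6   0.298 0.007]
mallet 0.93 [ 0.595 -0.435  0.042]
pencil 0.83 [ 0.609 -0.213  0.167]
```

View pics/p7.png

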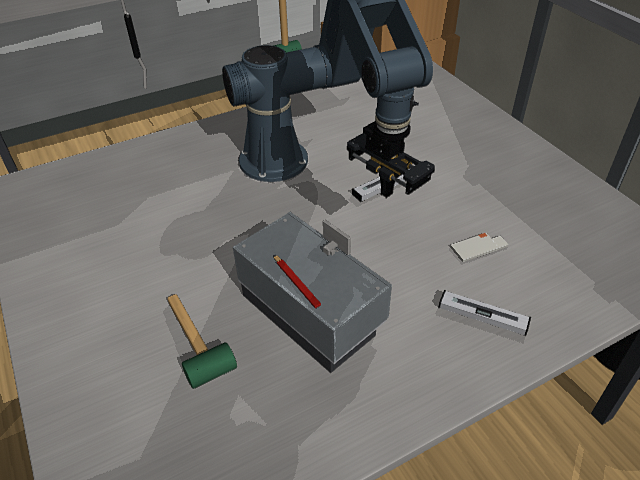

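The locker is shut with the paddle upright at (336,241), same as at the start. The pencil (297,282), mallet (206,364) and tile (479,246) have not moved, and the arm is clear. Handing in.

```bash
python3 -c "
from rig import bot
print(bot.hand_in())"
```

```text
the job is handed in; nothing more can be done
None
```

I put the level away flat on the locker floor, fully inside, pushed the flap shut to its hard stop and handed the job in at about 23 s. The tile, pencil and mallet did not move; I judged the latch from the 18 N stop and the upright paddle, without pulling on the flap to test it.

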